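Set the burner cap to its mark and hold the spark lighter at it

ROBOT

A 7-joint arm with a two-finger parallel gripper is mounted at the origin on the work surface. World frame = base frame: x ahead of the robot, y to its left, z up, the work surface at z = 0. Lengths are in m, angles in rad, forces in N, time in s.
With the tool pointing down it reaches from about 0.35 to 0.9 m from the base axis. Payload 19.9 kg.
Tool frame: the origin (TCP) lies between the finger pads; the fingertips stand env.finger_overhang ahead of it and the grasp point (between the pads) lies 8 mm behind it (env.finger_overhang is the distance from the TCP to the fingertips, in m); z points along the fingers, y is the direction in which the jaws open and shut (so a half turn about z gives the same grasp; the last joint's range is limited). The gripper opens to 85 mm and grips with 20 to 120 N. Pads are 22 mm wide; open, the fingers measure 114 mm over their backs; the gripper's body (76 mm by 85 mm) begins 54 mm behind the grasp point. The pads swing forward as they close: fully open they stand 13 mm farther back than shut.
Start: joints at [-1.363, 0.417, -0.01, 1.614, 0.005, 1.111, -0.053], TCP at [0.154, 0.606, 0.242] pointing down, gripper open.
Joint ranges: [-2.81, 2.81], [-0.39, 2.02], [-1.27, 1.25], [0.06, 2.57], [-1.19, 4.33], [0.19, 2], [-2.82, 2.82]. Speed limits (rad/s): [1.89, 1.89, 2.39, 2.39, 3.01, 3.01, 3.01].

INTERFACE

Orientations are given as a unit quaternion [w, x, y, z].
In Python, from plant import monitor, vision, order, env gives the robot as it stands. The module is installed in compiled form; this text tells all that it offers.
- The arm moves only by the tool move_arm, never from a script. Its argument "steps" is a list that holds one entry, the list of rows, each a list of 5 numbers: the shift along the world's x, y, z in m, then the turn about the world's z in degrees, then the gripper's target within -1 to 1 (shut at 1, half-way at 0, fully open at -1). A call has exactly 8 rows; each row shifts and turns the pose as measured when the row begins; what a row does not reach is not made up. A row lasts 1/10 s, in which the tool goes at most 50 mm and 8.59 degrees, less where a joint would pass 70% of its speed; a pose out of reach is approached as far as the arm can. A call is refused whole if a number of a shift passes 0.05 or a number of a turn 8.59, either way. A call with a gripper value outside its range is refused whole. The fingers move at their own pace and stop on an object; the grip force is fixed at half the most. Time passes only in rows, so rows that do not move let the fingers close, or fill a call up. It gives the time, the measured TCP pose, the force and the opening at its end, in the units of the state.
- monitor.read_state(): the state, without advancing time (a new reading comes with each control period).
- vision.read_camera(name): name is "scene" or "top" or "wrist"; returns the picture (480x640x3 uint8, red, green, blue); there is no depth.
- vision.camera_model(name): a dict with "mtx" (3x3 intrinsics, pixels), "xyz" and "attitude" of the camera in the world; the wrist camera has in their place "hand_eye" (4x4, takes a point from camera to tool coordinates, whose origin is the TCP and whose axes are the flange's). Camera axes: x right, y down, z forward; pixel columns grow to the right and rows downward; lengths in m; the calibration is good to about 2 mm. A picture is of the moment at which its call begins: read the wrist's pose just before it. camera_model takes no time and is no camera call.
- order.close_job(): hands the job in, once; it reports no verdict.
The state is a dict: "time": time; "q": joint angles; "joint_velocities": joint speeds; "tau": joint torques, N m; "ee_pos": TCP position; "orientation": TCP orientation; "wrist_force": force on the tool from outside, world axes, zero at the start; "ft_torque": the same for the moment, N m; "width": finger opening in m.
Only numpy, scipy, OpenCV 4.12 (cv2) and the standard library are available. Lean on these libraries where they do the work, as an engineer would, in place of code of your own. Each camera call takes 0.05 s, during which the arm holds its last target. There are 200 camera calls.

TASK

After cleaning, the cap of the hob's bare burner was put back askew: first turn it until its nose faces the black mark on the hob plate, while the lighter still stands in its holder. Then draw the spark lighter up out of the holder, tip it over to lean about 45 degrees (to whichever side suits) with its rod pointing down, and bring the rod's tip to about one and a half centimetres from the end of the cap's nose, touching neither hob nor cap and with the cap still on its mark; finish holding the lighter still there, in the gripper. Leave the saucepan, the loose pan support and the jar where they are.

Things in the scene. Friction and masses are not known exactly. Their poses are not given: they have to be found in the camera images.
- hob: White table-top gas hob, 280 (its x) x 480 (its y) mm, standing firm. Origin on the worktop under its centre; its -x is the front with two taps. Flat top plate 75 mm above the worktop. Two burners: the bare one to work on, axis at hob (0, +125 mm), and one at (0, -125 mm) under a pan support (top 22 mm above the plate) with a saucepan.
- burner_cap (a joint): Turn of the bare burner's cap about its vertical axis, rad, counter-clockwise from above positive, range -1.6 to 1.6; 0 = nose pointing at the mark (hob -x). Light friction (0.04 N m); it stays where it is left and cannot be lifted off.
- cap_axis (a point): On the axis of the bare burner's cap, 18 mm above the hob plate, level with the nose's middle (93 mm above the worktop). The cap is a dark steel disc 52 mm in diameter, its underside 12.5 mm and its top 25 mm above the plate, on a narrower stem 40 mm in diameter.
- cap_nose (a point): Middle of the outer end of the cap's nose, a lug 10 mm wide and 9 mm high that sticks out radially from the rim to 40 mm from the axis, 18 mm above the plate. It turns with the cap.
- mark (a point): The black mark printed flat on the hob plate in front of the bare burner: a 24 x 5 mm bar pointing to the burner's axis, with a 12 mm dot at its outer end. The point is the bar's middle, 70 mm from the cap's axis.
- holder: Steel stand fixed to the worktop: a base disc 90 mm in diameter and 6 mm thick with an upright tube, 36 mm outside, 14 mm bore, its rim 110 mm above the worktop. Origin on the worktop, on the tube's axis. It changes places with the jar.
- lighter: Gas spark lighter, about 70 g, 205 mm long. Origin at the free tip of its metal rod, z from tip to handle. Rod 10 mm in diameter to z = 95 mm; grey handle 24 (x) x 18 (y) mm, z = 95 to 205 mm; trigger 8 mm out of its +x side, z = 112 to 138 mm. It starts upright, rod down in the holder's tube, handle's shoulder on the rim, tip 15 mm above the worktop.
- pan: Steel saucepan, 150 mm in diameter, 65 mm high (its rim 162 mm above the worktop), with two side handles (about 220 mm over both), standing on the other burner's pan support. Origin under its centre. A bystander.
- grate: The bare burner's own pan support, a dark steel frame 150 x 150 x 22 mm, lying on the worktop beyond the holder. Origin under its centre. A bystander.
- jar: Small lidded glass jar, 60 mm in diameter, 85 mm high, on the worktop near the holder. Origin under its centre. A bystander.
Things that resemble listed ones, but are neither listed nor needed, are in the scene too. There is more than one size of the lighter; the job needs the smaller. Leave any purple look-alike of the holder alone.

How it is judged:
On the way, in this order (a step that is already met when the one before it is completed fails the run):
1. the cap's nose faces the mark, the lighter still in its holder (value of joint burner_cap between -0.17 and 0.17 rad and horizontal distance between lighter and holder below 0.02 m and height (world z) of lighter below 0.03 m), for 0.2 s.
2. the lighter is drawn out: its tip is above the holder's rim (height (world z) of lighter above 0.115 m), for 0.1 s.
At the end, for the whole second after the job is handed in: Nose within 0.17 rad of the mark; lighter still in the fingers, tip within 30 mm of the nose's end, leaning 0.5 to 1.1 rad from upright, rod down, touching no hob, cap, holder or pan; saucepan, loose pan support and jar within 30 mm of their starts (value of joint burner_cap between -0.17 and 0.17 rad and distance between lighter and cap_nose below 0.03 m and angle between lighter's own z axis and vertical between 0.5 and 1.1 rad and contact force between the fingers and lighter above 1 N and contact force between lighter and hob below 0.2 N and contact force between lighter and holder below 0.2 N and contact force between lighter and pan below 0.2 N and linear speed of lighter below 0.03 m/s and distance of each of pan, grate, jar from where it was at the start of the episode below 0.03 m); the arm keeps its last pose, push and grip.
It fails at once if the saucepan is disturbed (moved more than 30 mm) (distance of pan from where it was at the start of the episode above 0.03 m).
It fails at once if the loose pan support is disturbed (moved more than 30 mm) (distance of grate from where it was at the start of the episode above 0.03 m).
It fails at once if the jar is disturbed (moved more than 30 mm) (distance of jar from where it was at the start of the episode above 0.03 m).
It also fails if it takes over 50 s, if anything falls off the work surface, if the arm or the gripper's body presses on something with over 40 N, if the wrist force passes 120 N, or if a joint passes its speed limit or range.

## Working session

There is one attempt and no reset: what is moved stays moved. The work goes in short steps, Python scripts to look and compute and a tool call to move; the robot and the scene stay as the last step left them, time stands still between calls to the robot, and variables do not carry over. Pictures are saved under pics/ and viewed, about 8 in all and at most 12, crops included, and the job is handed in when it is done.

Besides the shell and the picture viewer there is one more tool, called as name(argument=value, ...), one argument or row to a line, values as JSON. move_arm: Moves the arm, as the interface text tells. Its arguments: {"type":"object","properties":{"steps":{"type":"array"}},"required":["steps"]}

```bash
mkdir -p pics; cat > h.py <<'E'
from plant import monitor, vision, order, env
import numpy as np, cv2
from scipy.spatial.transform import Rotation as R
def rot(a):
    a=np.array(a,float)
    return a if a.shape==(3,3) else R.from_quat(a,scalar_first=True).as_matrix()
def cam(n):
    m=vision.camera_model(n)
    if 'hand_eye' in m:
        s=monitor.read_state(); T=np.eye(4); T[:3,:3]=rot(s['orientation']); T[:3,3]=s['ee_pos']
        T=T@np.array(m['hand_eye']); return np.array(m['mtx']),T[:3,:3],T[:3,3]
    return np.array(m['mtx']),rot(m['attitude']),np.array(m['xyz'])
def px2w(c,u,v,z):
    K,Rm,t=c; d=Rm@np.linalg.solve(K,[u,v,1]); return t+d*(z-t[2])/d[2]
def w2px(c,p):
    K,Rm,t=c; q=K@(Rm.T@(np.array(p)-t)); return q[:2]/q[2]
def shot(n,f):
    c=cam(n); im=vision.read_camera(n); cv2.imwrite('pics/'+f,im[:,:,::-1]); return c,im
E
python3 - <<'E'
from h import *
s=monitor.read_state(); print(s,env.finger_overhang)
for n in('top','scene'):
    c,im=shot(n,n+'1.png'); print(n,vision.camera_model(n))
print(vision.camera_model('wrist'))
E
```

```text
{'time': 0.0, 'q': array([-1.36349752,  0.41801257, -0.01031499,  1.61418586,  0.00467898,
        1.11069872, -0.05302598]), 'joint_velocities': array([ 0.00047645,  0.00050788, -0.00022618,  0.00146695,  0.00146466,
       -0.00095784, -0.00060751]), 'tau': array([ 2.29615798e-04, -8.64454722e+01,  6.78747743e-01, -4.34886360e+01,
        1.91267976e-02,  7.41641532e-03,  4.36213361e-05]), 'ee_pos': array([0.15381299, 0.60542374, 0.2416312 ]), 'orientation': array([-4.44212767e-05,  1.24086747e-01,  9.92271167e-01, -6.38660216e-04]), 'wrist_force': array([-0.57045573, -0.14726121, -0.11581973]), 'ft_torque': array([ 0.0032501 , -0.01945222,  0.04110219]), 'width': 0.08527696578749239} 0.011
top {'mtx': array([[601.13941607,   0.        , 314.60603418],
       [  0.        , 601.13941607, 232.12957765],
       [  0.        ,   0.        ,   1.        ]]), 'xyz': array([0.38093248, 0.09900566, 1.18982162]), 'attitude': array([-0.02802091,  0.71032344, -0.70200138,  0.04300583])}
scene {'mtx': array([[491.43477612,   0.        , 323.98376788],
       [  0.        , 491.43477612, 229.7769279 ],
       [  0.        ,   0.        ,   1.        ]]), 'xyz': array([1.33618661, 0.25075745, 0.64580418]), 'attitude': array([-0.28637054,  0.5544412 ,  0.68983649, -0.36703199])}
{'mtx': array([[337.68909445,   0.        , 323.17785093],
       [  0.        , 337.68909445, 243.82343081],
       [  0.        ,   0.        ,   1.        ]]), 'hand_eye': array([[ 1.07884510e-04, -9.58040243e-01, -2.86633704e-01,
         7.41678058e-02],
       [ 9.99999481e-01, -1.87030468e-04,  1.00151226e-03,
         1.05371663e-03],
       [-1.01309829e-03, -2.86633663e-01,  9.58039726e-01,
        -1.31597524e-01],
       [ 0.00000000e+00,  0.00000000e+00,  0.00000000e+00,
         1.00000000e+00]])}
```

View pics/top1.png

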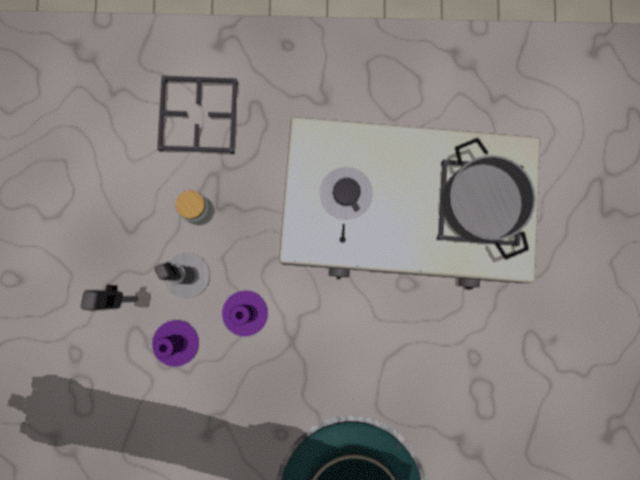

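View pics/scene1.png

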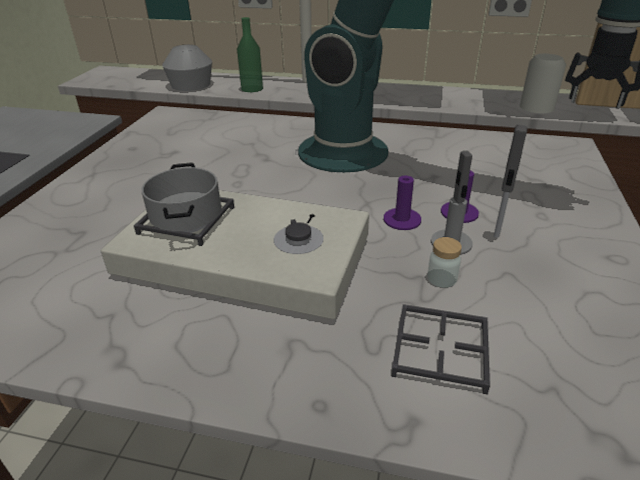

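```bash
python3 - <<'E'
from h import *
im=cv2.imread('pics/top1.png'); sc=cv2.imread('pics/scene1.png')
a=cv2.resize(im[235:375,70:275],None,fx=3,fy=3,interpolation=2)[:300,:]
a=cv2.resize(im[245:325,70:230],(800,400)[:2] and (480,240),interpolation=cv2.INTER_CUBIC)
a=cv2.resize(im[245:320,75:225],(600,300),interpolation=cv2.INTER_CUBIC)
b=cv2.resize(im[155:255,300:400],(300,300),interpolation=cv2.INTER_CUBIC)
d=cv2.resize(sc[120:250,425:535],(254,300),interpolation=cv2.INTER_CUBIC)
e=cv2.resize(sc[205:255,265:335],(420,300),interpolation=cv2.INTER_CUBIC)
o=np.zeros((600,800,3),np.uint8);o[:300,:600]=a;o[300:,:300]=b;o[300:,300:554]=d;o[:300,600:]=e[:,100:300]
cv2.imwrite('pics/m1.png',o)
c=cam('top')
for n,u,v,z in [('holderbase',187,275,.006),('cap',347,191,.1),('nose',357,209,.093),('markdot',342.5,240,.075),('purple1',245,313,.006),('purple2',176,343,.006),('jar',190,205,.085),('bigfoot',145,297,0),('hobFL',281,263,.075),('hobFR',529,281,.075),('hobBL',292,119,.075),('hobBR',539,138,.075)]:
    print(n,px2w(c,u,v,z).round(4))
E
```

```text
holderbase [0.4129 0.3233 0.006 ]
cap [0.5677 0.0178 0.1   ]
nose [ 0.5356 -0.0014  0.093 ]
markdot [0.4794 0.0238 0.075 ]
purple1 [0.3404 0.2085 0.006 ]
purple2 [0.2815 0.3403 0.006 ]
jar [0.5399 0.307  0.085 ]
bigfoot [0.3692 0.4049 0.    ]
hobFL [0.4352 0.1376 0.075 ]
hobFR [ 0.4071 -0.3246  0.075 ]
hobBL [0.7088 0.1212 0.075 ]
hobBR [ 0.6797 -0.3508  0.075 ]
```

View pics/m1.png

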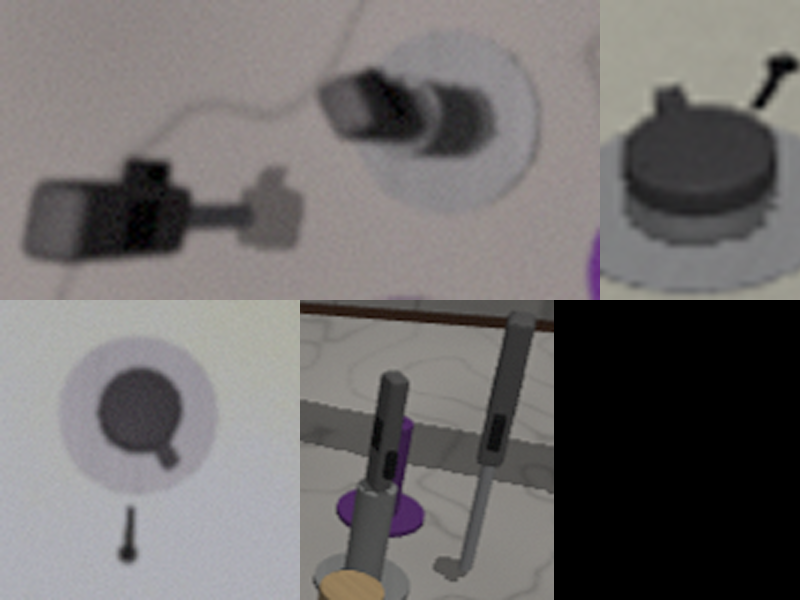

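move_arm(
  steps=[
    [[0,0,0.05,5,-0.5],[0,0,0.05,5.6,-0.5],[0.02,-0.03,0.02,0,-0.5],[0.027,-0.042,0,0,-0.5],[0.027,-0.042,0,0,-0.5],[0.027,-0.042,0,0,-0.5],[0.027,-0.042,0,0,-0.5],[0.027,-0.042,0,0,-0.5]],
  ],
)

```text
time: 0.9
ee_pos: [0.3048, 0.3626, 0.3621]
orientation: [-0.001, 0.023, 1.0, -0.003]
wrist_force: [1.1, 0.3, 0.2]
width: 0.0644
```

move_arm(
  steps=[
    [[0.027,-0.042,0,0,-0.5],[0.027,-0.042,0,0,-0.5],[0.027,-0.042,0,0,-0.5],[0.027,-0.042,0,0,-0.5],[0.027,-0.042,0,0,-0.5],[0.027,-0.042,0,0,-0.5],[0.027,-0.042,0,0,-0.5],[0.02,-0.03,0,0,-0.5]],
  ],
)

```text
time: 1.7
ee_pos: [0.5112, 0.0331, 0.3623]
orientation: [-0.001, 0.024, 1.0, -0.002]
wrist_force: [1.1, 0.6, 0.1]
width: 0.0641
```

move_arm(
  steps=[
    [[0.008,-0.006,-0.04,-0.8,-0.5],[0.008,-0.006,-0.04,0,-0.5],[0,0,-0.04,0,-0.5],[0,0,-0.02,0,-0.5],[0,0,0,0,-0.5],[0,0,0,0,-0.5],[0,0,0,0,-0.5],[0,0,0,0,-0.5]],
  ],
)

```text
time: 2.5
ee_pos: [0.5297, 0.0139, 0.2198]
orientation: [0.001, 0.035, 0.999, -0.003]
wrist_force: [-0.1, -0.1, 0.1]
width: 0.0641
```

```bash
python3 - <<'E'
from h import *
s=monitor.read_state();print(s['ee_pos'],s['orientation'])
c,im=shot('wrist','w1.png')
np.savez('pics/w1.npz',K=c[0],R=c[1],t=c[2])
for p in [(.5677,.0178,.1),(.5279,.0206,.093),(.4794,.0238,.075)]: print(w2px(c,p))
E
```

```text
[0.52970574 0.01393415 0.21978546] [ 0.00108771  0.035192    0.99937419 -0.00340145]
[330.38704842 286.5415291 ]
[330.56392346 236.62963344]
[330.33701063 172.28421506]
```

View pics/w1.png

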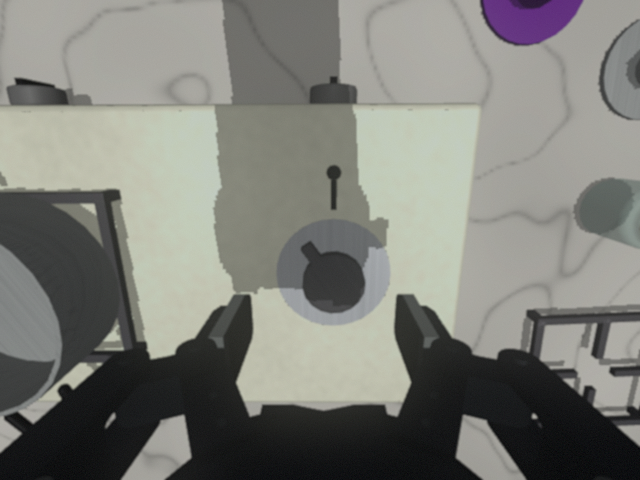

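move_arm(
  steps=[
    [[-0.005,0.009,-0.02,0,-0.5],[0,0,-0.04,0,-0.5],[0,0,-0.04,0,-0.5],[0,0,-0.02,0,-0.5],[0,0,-0.005,0,-0.5],[0,0,0,0,-0.5],[0,0,0,0,-0.5],[0,0,0,0,-0.5]],
  ],
)

```text
time: 3.35
ee_pos: [0.5294, 0.0249, 0.0993]
orientation: [0.008, 0.034, 0.999, -0.001]
wrist_force: [0.2, -0.6, 0.8]
width: 0.0639
```

move_arm(
  steps=[
    [[-0.004,-0.002,-0.008,0,-0.5],[0,0,0,0,-0.2],[0,0,0,0,0.1],[0,0,0,0,0.4],[0,0,0,0,0.65],[0,0,0,0,0.65],[0,0,0,0,0.65],[0,0,0,0,0.65]],
  ],
)

```text
time: 4.15
ee_pos: [0.519, 0.0179, 0.0919]
orientation: [0.003, 0.037, 0.999, -0.002]
wrist_force: [-0.6, -0.3, -0.4]
width: 0.0151
```

```bash
python3 - <<'E'
from h import *
s=monitor.read_state();print(s['ee_pos'],s['orientation'],s['wrist_force'],s['width'])
c,im=shot('wrist','w2.png')
np.savez('pics/w2.npz',K=c[0],R=c[1],t=c[2])
E
```

```text
[0.5189548  0.01785805 0.09186616] [ 0.00284281  0.0372844   0.99929833 -0.00215314] [-0.55723542 -0.33701967 -0.36527006] 0.015057412735228646
```

View pics/w2.png

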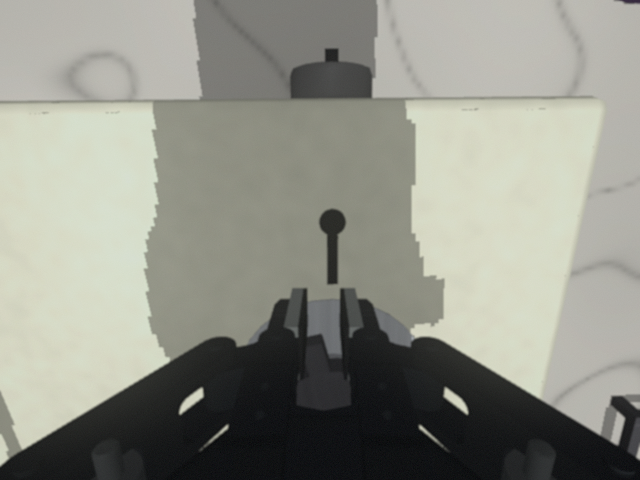

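move_arm(
  steps=[
    [[0.003,0.005,0,0,0.65],[0,0,0,0,0.65],[0,0,0,0,0.65],[0,0,0,0,0.65],[0,0,0,0,0.65],[0,0,0,0,0.65],[0,0,0,0,0.65],[0,0,0,0,0.65]],
  ],
)

```text
time: 5.0
ee_pos: [0.5182, 0.0226, 0.0906]
orientation: [-0.002, 0.038, 0.999, -0.003]
wrist_force: [-1.9, -0.9, -0.1]
width: 0.0149
```

move_arm(
  steps=[
    [[0.005,0.001,0,0,0.65],[0.001,0,0,0,0.65],[0,0,0,0,1],[0,0,0,0,1],[0,0,0,0,1],[0,0,0,0,0.2],[0,0,0,0,0.0],[0,0,0.01,0,-0.2]],
  ],
)

```text
time: 5.8
ee_pos: [0.5177, 0.0227, 0.0986]
orientation: [-0.009, 0.038, 0.999, -0.003]
wrist_force: [-0.4, -0.8, -0.0]
width: 0.0431
```

move_arm(
  steps=[
    [[0,0,0.04,0,-0.2],[-0.02,0,0.04,0,-0.5],[-0.02,0,0.04,0,-0.5],[-0.02,0,0.04,0,-0.5],[0,0,0,0,-0.5],[0,0,0,0,-0.5],[0,0,0,0,-0.5],[0,0,0,0,-0.5]],
  ],
)

```text
time: 6.6
ee_pos: [0.4567, 0.0215, 0.2689]
orientation: [-0.006, 0.039, 0.999, -0.002]
wrist_force: [-0.3, -0.6, -0.6]
width: 0.064
```

```bash
python3 - <<'E'
from h import *
s=monitor.read_state();print(s['ee_pos'],s['orientation'])
c,im=shot('wrist','w3.png')
np.savez('pics/w3.npz',K=c[0],R=c[1],t=c[2])
t=vision.read_camera('top')
p=w2px(c,(.5645,.0205,.1)).astype(int);print(p)
a=cv2.resize(im[max(p[1]-110,0):p[1]+50,p[0]-80:p[0]+80],(480,480),interpolation=2)
o=np.zeros((480,800,3),np.uint8);o[:,:480]=a;o[:320,480:]=cv2.resize(t[250:300,150:200],(320,320),interpolation=2)
cv2.imwrite('pics/m3.png',o[:,:,::-1])
E
```

```text
[0.4567478  0.02148777 0.26892943] [-0.00629385  0.0390787   0.99921358 -0.00233944]
[329 333]
```

View pics/m3.png

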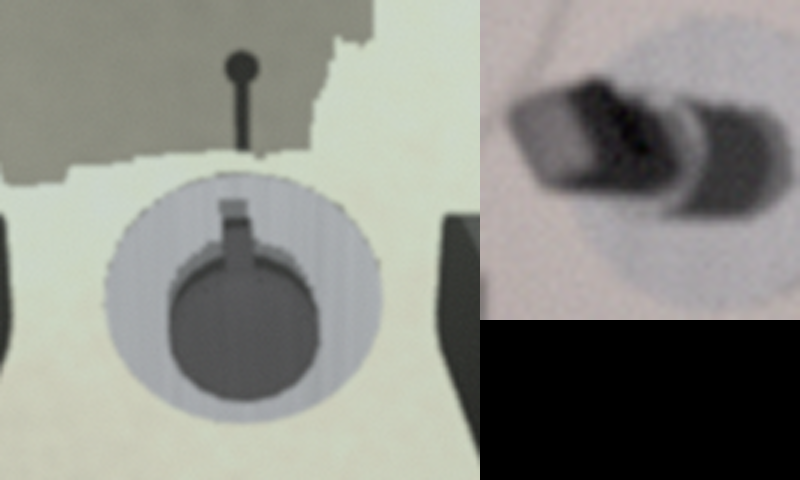

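move_arm(
  steps=[
    [[-0.005,0.045,0.02,6.6,-0.2],[-0.006,0.045,0.02,6.6,-0.2],[-0.006,0.045,0.02,6.6,-0.2],[-0.006,0.045,0.01,6.6,-0.2],[-0.006,0.045,0,0,-0.2],[-0.006,0.045,0,0,-0.2],[-0.003,0.02,0,0,-0.2],[0,0,0,0,-0.2]],
  ],
)

```text
time: 7.5
ee_pos: [0.4145, 0.3214, 0.3354]
orientation: [-0.01, -0.197, 0.98, -0.008]
wrist_force: [0.9, -1.2, -0.6]
width: 0.0516
```

```bash
python3 - <<'E'
from h import *
s=monitor.read_state();print(s['ee_pos'],s['orientation'],s['q'])
c,im=shot('wrist','w4.png')
np.savez('pics/w4.npz',K=c[0],R=c[1],t=c[2])
print(w2px(c,(.413,.323,.22)),w2px(c,(.413,.323,.006)))
E
```

```text
[0.41451382 0.32139382 0.33544069] [-0.01009109 -0.1969105   0.98034028 -0.00757315] [-0.95519743  0.17311429  0.26970376  1.73350629 -0.04408834  1.26635316
  1.29222496]
[325.21295068 245.17591749] [325.84121146 203.28704124]
```

View pics/w4.png

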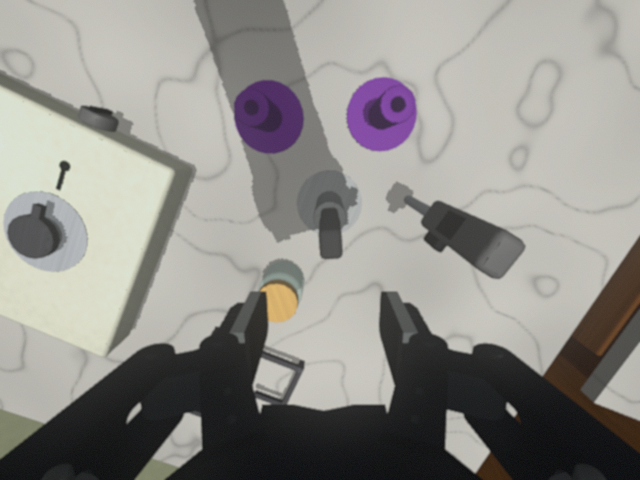

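move_arm(
  steps=[
    [[-0.002,0.004,-0.02,0,-0.2],[0,0,-0.04,0,-0.2],[0,0,-0.04,0,-0.2],[0,0,-0.03,0,-0.2],[0,0,-0.015,0,-0.2],[0,0,0,0,-0.2],[0,0,0,0,-0.2],[0,0,0,0,-0.2]],
  ],
)

```text
time: 8.35
ee_pos: [0.4163, 0.3152, 0.1846]
orientation: [-0.011, -0.191, 0.981, -0.01]
wrist_force: [-0.3, -0.2, 0.8]
width: 0.0509
```

move_arm(
  steps=[
    [[-0.003,0.01,-0.002,0,-0.2],[0,0,0,0,-0.2],[0,0,0,0,0.1],[0,0,0,0,0.4],[0,0,0,0,1],[0,0,0,0,1],[0,0,0,0,1],[0,0,0,0,1]],
  ],
)

```text
time: 9.15
ee_pos: [0.414, 0.3269, 0.1853]
orientation: [-0.009, -0.191, 0.981, -0.008]
wrist_force: [-0.2, -0.3, 0.1]
width: 0.0172
```

move_arm(
  steps=[
    [[0,0,0.03,0,1],[0,0,0.03,0,1],[0,0,0.03,0,1],[0,0,0.03,0,1],[0,0,0.02,0,1],[0,0,0,0,1],[0,0,0,0,1],[0,0,0,0,1]],
  ],
)

```text
time: 9.95
ee_pos: [0.4135, 0.3262, 0.329]
orientation: [-0.009, -0.191, 0.982, -0.009]
wrist_force: [-0.7, 0.0, -1.2]
width: 0.0174
```

```bash
python3 - <<'E'
from h import *
s=monitor.read_state();print(s['time'],s['ee_pos'],s['q'].round(2),s['width'],s['wrist_force'])
c,im=shot('scene','s2.png')
cv2.imwrite('pics/s2c.png',cv2.resize(im[60:260,380:600],None,fx=2.5,fy=2.5)[:,:,::-1])
E
```

```text
9.95 [0.41351637 0.32617959 0.32901009] [-0.97  0.18  0.27  1.74 -0.04  1.25  1.27] 0.01741432029796228 [-0.71483576  0.00838367 -1.22114071]
```

View pics/s2c.png

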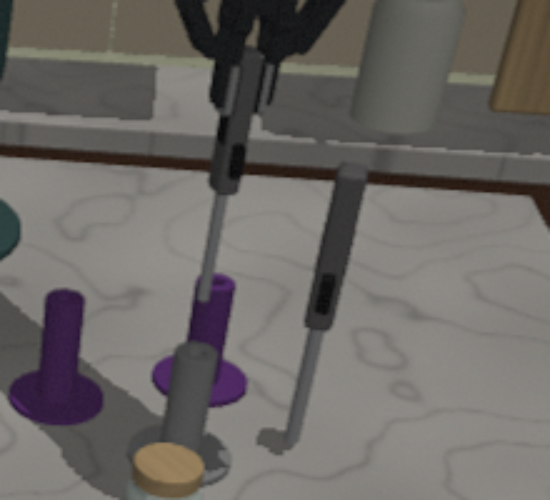

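move_arm(
  steps=[
    [[-0.004,-0.04,0,-6.5,1],[-0.004,-0.04,0,-6.5,1],[-0.004,-0.04,0,-6.5,1],[-0.004,-0.04,0,-6.5,1],[-0.004,-0.04,0,0,1],[-0.006,-0.035,0,0,1],[0,0,0,0,1],[0,0,0,0,1]],
  ],
)

```text
time: 10.8
ee_pos: [0.3821, 0.0823, 0.3213]
orientation: [-0.016, 0.044, 0.999, -0.009]
wrist_force: [-0.5, 1.1, -1.1]
width: 0.0176
```

move_arm(
  steps=[
    [[0,0.006,-0.03,0,1],[0,0.006,-0.04,0,1],[0,0,-0.03,0,1],[0,0,-0.02,0,1],[0,0,-0.01,0,1],[0,0,0,0,1],[0,0,0,0,1],[0,0,0,0,1]],
  ],
)

```text
time: 11.6
ee_pos: [0.3822, 0.0984, 0.1863]
orientation: [-0.016, 0.041, 0.999, -0.01]
wrist_force: [0.6, -0.4, -1.1]
width: 0.0172
```

move_arm(
  steps=[
    [[0.02,-0.001,0,0,1],[0.015,-0.001,0,0,1],[0.01,0,0,0,1],[0.01,-0.001,0,0,1],[0.01,0,0,0,1],[0.01,-0.001,0,0,1],[0,0,0,0,1],[0,0,0,0,1]],
  ],
)

```text
time: 12.4
ee_pos: [0.4593, 0.0955, 0.1892]
orientation: [-0.017, 0.04, 0.999, -0.008]
wrist_force: [-1.8, -0.2, -0.5]
width: 0.0175
```

move_arm(
  steps=[
    [[0.012,-0.001,-0.004,0,1],[0.012,0,-0.004,0,1],[0.012,-0.001,-0.004,0,1],[0.012,0,-0.004,0,1],[0.012,-0.001,-0.004,0,1],[0.01,0,0,0,1],[0,0,0,0,1],[0,0,0,0,1]],
  ],
)

```text
time: 13.2
ee_pos: [0.529, 0.093, 0.168]
orientation: [-0.019, 0.04, 0.999, -0.008]
wrist_force: [-4.3, 0.4, -0.1]
width: 0.0176
```

```bash
python3 - <<'E'
from h import *
s=monitor.read_state();print(s['time'],s['ee_pos'],s['q'].round(2),s['width'],s['wrist_force'])
c,im=shot('scene','s3.png')
c,t=shot('top','t3.png')
c,w=shot('wrist','w5.png')
o=np.zeros((480,800,3),np.uint8)
o[:,:440]=cv2.resize(im[90:330,220:440],(440,480));o[:240,440:760]=cv2.resize(w,(320,240));o[240:,440:]=cv2.resize(t[140:300,220:460],(360,240))
cv2.imwrite('pics/m5.png',o[:,:,::-1])
E
```

```text
13.2 [0.5290423 0.0930217 0.1680046] [-0.62  0.4   0.48  1.89 -0.22  0.95  1.45] 0.017602517619085167 [-4.30070863  0.38788817 -0.08027989]
```

View pics/m5.png

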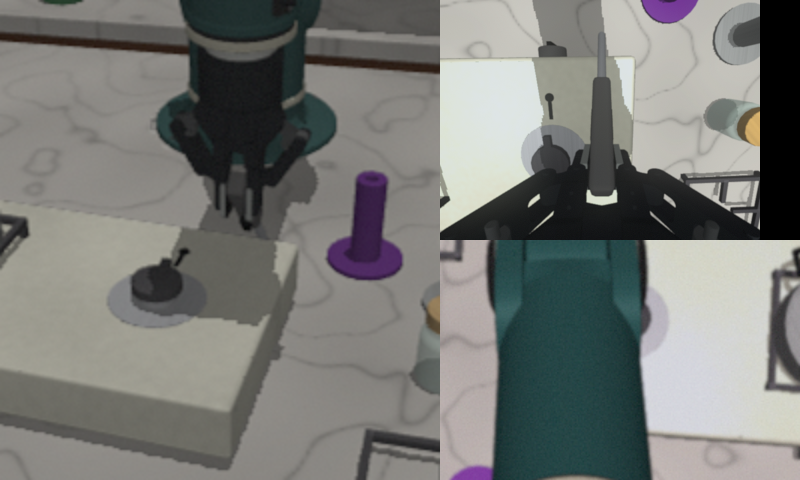

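```bash
cat >> h.py <<'E'
def tip(c,u,v,L=.178):
    s=monitor.read_state(); g=np.array(s['ee_pos'])-.008*rot(s['orientation'])[:,2]
    K,Rm,t=c; d=Rm@np.linalg.solve(K,[u,v,1]); d/=np.linalg.norm(d)
    b=d@(t-g); q=(t-g)@(t-g)-L*L; D=b*b-q
    r=[]
    for k in((-1,1) if D>0 else (0,)):
        p=t+(-b+k*np.sqrt(max(D,0)))*d; a=(g-p)/np.linalg.norm(g-p)
        r.append((p.round(4),np.arccos(a[2]).round(3)))
    return r
E
python3 - <<'E'
from h import *
w=cv2.imread('pics/w5.png')
c=cam('wrist')
for v in(62,66,70): print(v,tip(c,326,v))
cv2.imwrite('pics/w5c.png',cv2.resize(w[40:180,250:400],None,fx=4,fy=4))
E
```

```text
62 [(array([0.4707, 0.1015, 0.3441]), np.float64(2.803)), (array([0.3997, 0.1047, 0.0547]), np.float64(0.82))]
66 [(array([0.4703, 0.1015, 0.3439]), np.float64(2.8)), (array([0.4016, 0.1045, 0.0527]), np.float64(0.804))]
70 [(array([0.4699, 0.1016, 0.3438]), np.float64(2.798)), (array([0.4036, 0.1044, 0.0506]), np.float64(0.788))]
```

View pics/w5c.png

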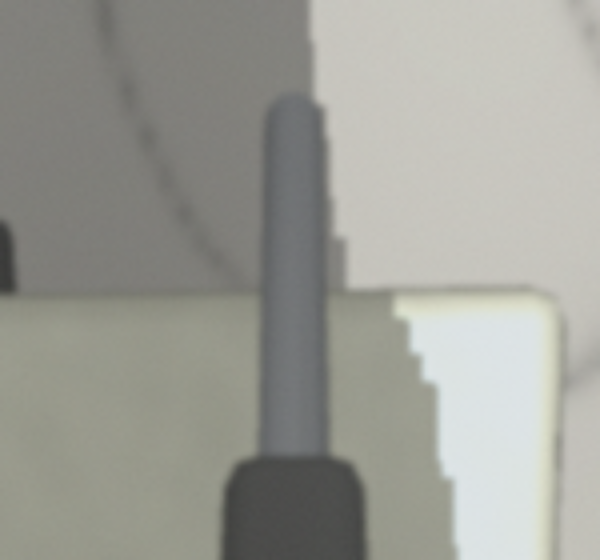

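move_arm(
  steps=[
    [[0,0,0.03,0,1],[0,0,0.04,0,1],[0,0,0.04,4,1],[0,0,0.02,8,1],[0,0,0,8,1],[0,0,0,8,1],[0,0,0,8,1],[0,0,0,8,1]],
  ],
)

```text
time: 14.15
ee_pos: [0.5297, 0.0932, 0.307]
orientation: [-0.008, -0.35, 0.937, -0.014]
wrist_force: [-1.4, 0.6, -0.8]
width: 0.0171
```

move_arm(
  steps=[
    [[0,0,0,8,1],[0,0,0,8,1],[0,0,0,0,1],[0,0,0,0,1],[0,0,0,0,1],[0,0,0,0,1],[0,0,0,0,1],[0,0,0,0,1]],
  ],
)

```text
time: 14.95
ee_pos: [0.5303, 0.0935, 0.3088]
orientation: [-0.002, -0.478, 0.878, -0.016]
wrist_force: [-0.4, 0.8, -1.2]
width: 0.0175
```

```bash
python3 - <<'E'
from h import *
s=monitor.read_state();print(s['time'],s['ee_pos'],s['orientation'],s['q'].round(2),s['width'],s['wrist_force'])
c,im=shot('wrist','w6.png')
np.savez('pics/w6.npz',K=c[0],R=c[1],t=c[2],)
for v in (56,60,64,68): print(v,tip(c,323,v)[-1])
cv2.imwrite('pics/w6.png',im[:,:,::-1])
E
```

```text
14.95 [0.53031782 0.09348333 0.30879145] [-0.00212978 -0.47806951  0.87818175 -0.01555101] [-0.57  0.21  0.38  1.76 -0.05  1.18  2.38] 0.017540387440378443 [-0.41364613  0.77217791 -1.16708387]
56 (array([ 0.4616, -0.0157,  0.1943]), np.float64(0.812))
60 (array([ 0.4626, -0.0141,  0.1923]), np.float64(0.796))
64 (array([ 0.4637, -0.0125,  0.1903]), np.float64(0.781))
68 (array([ 0.4649, -0.0108,  0.1884]), np.float64(0.765))
```

View pics/w6.png

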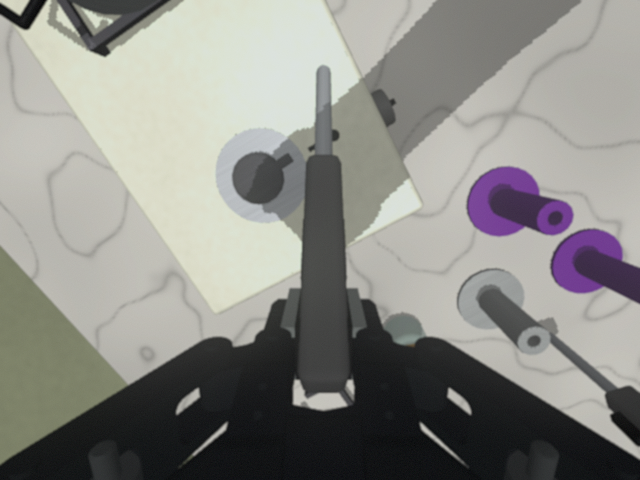

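move_arm(
  steps=[
    [[0.015,0.01,0,0,1],[0.015,0.01,-0.02,0,1],[0.014,0.01,-0.02,0,1],[0,0,-0.02,0,1],[0,0,0,0,1],[0,0,0,0,1],[0,0,0,0,1],[0,0,0,0,1]],
  ],
)

```text
time: 15.8
ee_pos: [0.5767, 0.1246, 0.2497]
orientation: [-0.0, -0.477, 0.879, -0.016]
wrist_force: [-0.0, 0.8, -1.0]
width: 0.0174
```

```bash
python3 - <<'E'
from h import *
z=np.load('pics/w6.npz'); c6=(z['K'],z['R'],z['t'])
print('w6 cap',px2w(c6,258,177,.1),'nose',px2w(c6,291,158,.095),'dot',px2w(c6,334,135,.075))
s=monitor.read_state();print(s['time'],s['ee_pos'],s['orientation'],s['width'],s['wrist_force'])
c,im=shot('wrist','w7.png')
for v in (62,66,70): print(v,tip(c,323,v)[-1])
for p in [(.525,.0205,.093),(.5645,.0205,.1)]: print(w2px(c,p))
cv2.imwrite('pics/w7c.png',cv2.resize(im[20:220,200:420],(660,600),interpolation=2)[:,:,::-1])
E
```

```text
w6 cap [0.56479596 0.01986346 0.1       ] nose [0.52713646 0.02236611 0.095     ] dot [0.47891211 0.02661946 0.075     ]
15.8 [0.57665041 0.12456726 0.24967635] [-3.51261556e-04 -4.76940406e-01  8.78794858e-01 -1.57265301e-02] 0.017352493868364193 [-0.04904622  0.76393087 -0.97648072]
62 (array([0.5097, 0.0181, 0.132 ]), np.float64(0.786))
66 (array([0.5108, 0.0198, 0.13  ]), np.float64(0.77))
70 (array([0.512 , 0.0215, 0.128 ]), np.float64(0.754))
[309.66263133  88.73080707]
[267.45672451 117.07104644]
```

View pics/w7c.png

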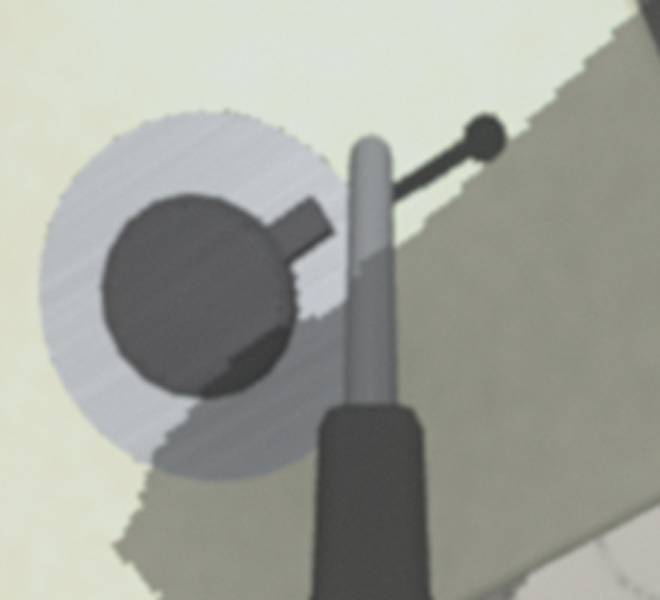

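move_arm(
  steps=[
    [[0,0,-0.01,0,1],[0,0,-0.01,0,1],[0,0,-0.008,0,1],[0,0,0,0,1],[0,0,0,0,1],[0,0,0,0,1],[0,0,0,0,1],[0,0,0,0,1]],
  ],
)

```text
time: 16.65
ee_pos: [0.5768, 0.1244, 0.2203]
orientation: [0.0, -0.477, 0.879, -0.016]
wrist_force: [-0.7, -0.0, -0.7]
width: 0.0175
```

```bash
python3 - <<'E'
from h import *
s=monitor.read_state();print(s['time'],s['ee_pos'],s['orientation'],s['width'],s['wrist_force'],abs(s['joint_velocities']).max())
c,im=shot('wrist','w8.png')
for v in (62,66,70): print(v,tip(c,323,v)[-1])
print(w2px(c,(.526,.022,.093)))
o=np.zeros((500,800,3),np.uint8);o[:,:450]=cv2.resize(im[20:220,230:410],(450,500),interpolation=2)
sc=vision.read_camera('scene'); o[:,450:]=cv2.resize(sc[120:270,250:355],(350,500),interpolation=2)
cv2.imwrite('pics/m8.png',o[:,:,::-1])
E
```

```text
16.65 [0.57676048 0.12440766 0.22025048] [ 4.16553705e-04 -4.76790403e-01  8.78875578e-01 -1.57625029e-02] 0.017544820575937564 [-0.67428122 -0.01075247 -0.7457058 ] 0.002343040968891625
62 (array([0.5099, 0.0181, 0.1023]), np.float64(0.784))
66 (array([0.511 , 0.0197, 0.1003]), np.float64(0.769))
70 (array([0.5122, 0.0214, 0.0984]), np.float64(0.753))
[307.27776288  84.29207778]
```

```bash
python3 - <<'E'
from h import *
a=cv2.imread('pics/w7.png',0);b=cv2.imread('pics/w8.png',0)
print(a[56:76:2,323],b[56:76:2,323]); print(a[100,300:345:3],b[100,300:345:3])
# cap blob in w8: dark pixels near the expected cap/nose
c=cam('wrist'); m=(b<110).astype(np.uint8); n,l,st,ce=cv2.connectedComponentsWithStats(m)
u,v=w2px(c,(.5645,.0205,.1)).astype(int); k=l[v,u]; print(u,v,st[k],ce[k])
ys,xs=np.where(l==k)
P=np.array([px2w(c,x,y,.0975) for x,y in zip(xs,ys)])[:,:2]; d=P-[.5645,.0205]; r=np.hypot(*d.T)
f=(r>.03)&(r<.045); print(f.sum(),P[f].mean(0) if f.any() else '', r.max())
E
```

```text
[221 221 221 221 199 150 147 147 148 147] [219 219 219 221 198 151 147 148 149 149]
[ 94  79  95 178 201 168 128 144 146 141 132 200 151 142 145] [194 199 196 195 197 167 129 147 147 141 124 156 145 146 146]
260 113 [ 223   77   86   77 4655] [261.41525242 113.467884  ]
163 [0.53123504 0.02187418] 0.037186370213368555
```

```bash
python3 -c "
from h import *
print(order.close_job())"
```

```text
the job is handed in; nothing more can be done
None
```

I turned the cap onto its mark, drew out the lighter and handed the job in at about 17 s with the lighter held by the nose. The system gave no verdict.

- **Cap:** I closed the gripper on the cap's nose to turn it, while the lighter was still in its holder. My last measurement put it about 0.02 rad off the mark. An earlier estimate from a picture gave 0.05–0.08 rad. Both are within the 0.17 allowed.
- **Lighter:** I lifted its tip to about 0.16 m, clear of the holder's rim. The moves cannot tilt the gripper, so I pressed the rod against the hob's front edge until the lighter pivoted in the fingers.
- **Final pose:** It leans about 0.77 rad (44°), rod down, with the tip about 17 mm from the end of the nose and about 25 mm above the hob plate. The grip width was steady at 17.5 mm, the arm was still, and the wrist force was about 1 N, so I saw no sign of contact.
- **Not checked at the end:** I had used up the picture limit, so the final pose rests on numbers from the wrist camera, not a viewed picture. I did not measure the saucepan, pan support or jar again; I kept the arm clear of them.

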